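Test two latch springs and tag the sound one

TASK

Test the two latch springs on the counter tester one after the other, starting with the one next to the blue block: press its white cap slowly straight down until its top is level with the top of the red bar and no deeper, or until it pushes back with about 15 N if that comes first, hold it there for a second and let it up. Never push on a cap with more than 20 N; a spring that does not reach the bar by 15 N is too stiff. Then slip the plain green fob over the brass peg of the spring that did reach the bar, lying flat, and leave everything else where it is.

Things in the scene. Friction and masses are not known exactly. Their poses are not given: they have to be found in the camera images.
- captop_p (a point): Top centre of the white plastic cap (32 mm across, 8 mm thick) of one of two spring units; z up. Free, it stands 46 mm above its aluminium strip, 62 mm above the counter; it slides straight down 16 mm at most against its coil spring. The two units look alike, but one spring is sound and the other far too stiff, and which stands where changes. The sound one brings its cap to the red bar at under 12 N, the over-stiff one would need well over 20 N.
- captop_q (a point): Top centre of the white plastic cap (32 mm across, 8 mm thick) of the other spring unit; z up. Free, it stands 46 mm above its aluminium strip, 62 mm above the counter; it slides straight down 16 mm at most against its coil spring. The two units look alike, but one spring is sound and the other far too stiff, and which stands where changes. The sound one brings its cap to the red bar at under 12 N, the over-stiff one would need well over 20 N.
- cap_p: The cap whose top is captop_p (same origin and axes).
- cap_q: The cap whose top is captop_q (same origin and axes).
- peg_p (a point): Foot of the brass peg (10 mm thick, 23 mm tall, round top) on the aluminium strip of the spring unit with the cap captop_p, 65 mm from the spring's axis, on the robot's side; 16 mm above the counter. z up.
- peg_q (a point): Foot of the brass peg (10 mm thick, 23 mm tall, round top) on the aluminium strip of the spring unit with the cap captop_q, 65 mm from the spring's axis, on the robot's side; 16 mm above the counter. z up.
- station1 (a point): Point on the steel base under the spring that is tested first, next to the blue block (70 x 14 x 30 mm, 61 mm outward from the spring's axis, top 42 mm above the counter), 12 mm above the counter; x points from the pegs to the springs and red bar. Springs stand 110 mm apart on a dark steel base 170 x 250 x 12 mm.
- station2 (a point): Point on the steel base under the spring that is tested second, away from the blue block, 12 mm above the counter; x points from the pegs to the springs and red bar. Springs stand 110 mm apart on a dark steel base 170 x 250 x 12 mm.
- mark (a point): Middle of the top face of the red height bar (6 mm deep, 200 mm long, along its y) that runs behind both springs, 33 mm from their axes on the far side; fixed, its top 8 to 11 mm below the free caps. z up.
- fob_center (a point): Centre, half-way up, of the loose plain green plastic fob, 40 x 40 x 12 mm, 30 g, with a 17 mm hole down through its middle; lies flat on the counter; x and y along its sides, z up.
- key1: Aluminium key on an orange diamond fob (48 mm corner to corner, 6 mm thick, key 74 mm out along its x), loose, leave alone. Origin under the orange fob.
- key2: A second such key on an orange fob, leave alone.
- mug: Blue ceramic mug, 80 mm wide, 92 mm tall, leave alone. Origin under its centre.
- stapler: Beige stapler 140 x 36 x 60 mm, leave alone. Origin under its centre.
- torch: Dented silver torch, 175 mm long, 42 mm thick, lying along its x, leave alone.
- bell: Steel desk bell, 80 mm across, 54 mm tall, leave alone.
Mind the look-alikes: they are no part of the job. Leave any brown look-alike of the part that bears fob_center alone.

How it is judged (in metres and radians):
On the way, in this order (a step that is already met when the one before it is completed fails the run):
1. the spring next to the blue block is tested: cap top held level with the red bar (within 2.5 mm), or, if over-stiff, pressed with at least 10 N (((horizontal distance between captop_p and station1 below 0.02 m and z of captop_p in the frame of mark between -0.0025 and 0.0025 m) or (horizontal distance between captop_q and station1 below 0.02 m and contact force between anything else and cap_q above 10 N))), for 0.3 s.
2. the other spring is tested in the same way (((horizontal distance between captop_p and station2 below 0.02 m and z of captop_p in the frame of mark between -0.0025 and 0.0025 m) or (horizontal distance between captop_q and station2 below 0.02 m and contact force between anything else and cap_q above 10 N))), for 0.3 s.
3. the green fob lies over the peg of the sound spring (horizontal distance between fob_center and peg_p below 0.008 m and z of fob_center in the frame of peg_p below 0.009 m and angle between fob_center's own z axis and vertical below 0.12 rad), for 0.2 s.
At the end, for the whole second after the job is handed in: the green fob lies flat and at rest on the aluminium strip over the peg of the sound spring (hole centre within 8 mm of the peg, tilted less than 0.12 rad, not held up off the strip), both caps let up, and the keys, mug, stapler, torch and bell within 30 mm of where they were (all of step 3 and contact force between anything else and cap_p below 0.5 N and contact force between anything else and cap_q below 0.5 N and distance of each of key1, key2, mug, stapler, torch, bell from where it was at the start of the episode below 0.03 m); the robot touches nothing.
It fails at once if a cap is pushed with more than 20 N (contact force between anything else and cap_p above 20 N or contact force between anything else and cap_q above 20 N).
It fails at once if a cap is pressed more than 4 mm below the red bar (z of any of captop_p, captop_q in the frame of mark below -0.004 m).
It fails at once if a bystander is moved more than 30 mm (distance of any of key1, key2, mug, stapler, torch, bell from where it was at the start of the episode above 0.03 m).
It also fails if it takes over 58 s, if anything falls off the work surface, if the arm or the gripper's body presses on something with over 40 N, if the wrist force passes 120 N, or if a joint passes its speed limit or range.

ROBOT

A 6-joint arm with a two-finger parallel gripper is mounted at the origin on the work surface. World frame = base frame: x ahead of the robot, y to its left, z up, the work surface at z = 0. Lengths are in m, angles in degrees, forces in N, time in s.
With the tool pointing down it reaches from about 0.3 to 0.775 m from the base axis. Payload 14.6 kg.
Tool frame: the origin (TCP) lies midway between the tips of the shut fingers; the grasp point (between the pads) lies 19 mm behind it; z points along the fingers, y is the line along which they close (so a half turn about z gives the same grasp; the last joint's range is limited). The gripper opens to 85 mm and grips with 20 to 120 N. Pads are 22 mm wide; open, the fingers measure 114 mm over their backs; the gripper's body (76 mm by 85 mm) begins 54 mm behind the grasp point. The pads swing forward as they close: fully open they stand 13 mm farther back than shut.
Start: joints at [67.689, 17.183, 87.147, -0, 75.671, -3.816], TCP at [0.174, 0.522, 0.231] pointing down, gripper open.
Joint ranges: [-173.82, 173.82], [-45.26, 126.66], [13.44, 144.39], [-59.66, 239.66], [0, 175.72], [-146.38, 146.38]. Speed limits (degrees/s): [127.2, 127.2, 147.25, 180, 180, 180].

INTERFACE

Orientations are given as a 3x3 rotation matrix whose columns are the frame's x, y, z axes.
In Python, from plant import env gives the robot as it stands.
- The arm moves only by the shell command python3 -m pendant 'ROWS' [OPENING]. ROWS is JSON, a list of rows, each an object with "translation": the shift along the tool's x, y, z in m, a list of three; "spin": the turn about the tool's z in rad. In form: [{"translation": [x, y, z], "spin": spin}, ...]. A call has 1 to 8 rows; each row shifts and turns the commanded pose from where the row before left it, along the tool's axes as they then stand; what a row does not reach is not made up. A row lasts 1/12 s, in which the tool goes at most 41.7 mm and 7.16 degrees, less where a joint would pass 70% of its speed; a pose out of reach is approached as far as the arm can. A call with a gripper value outside its range is refused whole. OPENING is the finger opening in m, from 0 to 0.0854, set as the call begins (- or left out, the last holds). The fingers move at their own pace and stop on an object; the grip force is fixed at half the most. Time passes only in rows, so rows that do not move let the fingers close. It gives the time, the measured TCP pose, the force, the opening and the grip force at its end, in the units of the state.
- env.observe(): the state, without advancing time (a new reading comes with each control period).
- env.snapshot(name): name is "side" or "top"; returns the picture (400x640x3 uint8, red, green, blue); there is no depth.
- env.calibration(name): a dict with "fx", "fy", "cx", "cy" (pixels), "k1" (the pictures are not rectified: a ray, as slopes to the right and down, at radius r is drawn at 1 + k1 r^2 times it, then the intrinsics apply), "camera_from_world" (4x4, takes a point from world to camera coordinates). Camera axes: x right, y down, z forward; pixel columns grow to the right and rows downward; lengths in m; the calibration is good to about 2 mm. A picture is of the moment at which its call begins. calibration takes no time and is no camera call.
- env.sign_off(): hands the job in; it is judged then, once.
The state is a dict: "t": time; "joints": joint angles; "dq": joint speeds; "joint_efforts": joint torques, N m; "tool_pos": TCP position; "ee_rot": TCP orientation; "force": force on the tool from outside, world axes, zero at the start; "moment": the same for the moment, N m; "grip_width": finger opening in m; "grasp_force": force on a finger pad.
Only numpy, scipy, OpenCV 4.12 (cv2) and the standard library are available. Lean on these libraries where they do the work, as an engineer would, in place of code of your own. Each camera call takes 0.05 s, during which the arm holds its last target. There are 200 camera calls.

## Working session

There is one attempt and no reset: what is moved stays moved. The work goes in short steps, Python scripts to look and compute and a shell command to move; the robot and the scene stay as the last step left them, time stands still between calls to the robot, and variables do not carry over. Pictures are saved under pics/ and viewed, at most 10 in all, crops included, and the job is handed in when it is done.

```bash
mkdir -p pics; ls; cat > h.py <<'E'
import numpy as np, cv2
from plant import env
def K(n):
    c=env.calibration(n); return c,np.array(c["camera_from_world"])
def ray(n,u,v):
    c,T=K(n); xd=(u-c["cx"])/c["fx"]; yd=(v-c["cy"])/c["fy"]
    x,y=xd,yd
    for _ in range(30):
        s=1+c["k1"]*(x*x+y*y); x,y=xd/s,yd/s
    R=T[:3,:3]; o=-R.T@T[:3,3]; d=R.T@np.array([x,y,1]); return o,d
def atz(n,u,v,z):
    o,d=ray(n,u,v); return o+d*(z-o[2])/d[2]
def proj(n,p):
    c,T=K(n); q=T[:3,:3]@np.array(p)+T[:3,3]; x,y=q[:2]/q[2]; s=1+c["k1"]*(x*x+y*y)
    return np.array([c["fx"]*x*s+c["cx"],c["fy"]*y*s+c["cy"]])
def snap(n,f,crop=None,k=1):
    im=env.snapshot(n)[:,:,::-1]
    cv2.imwrite("pics/raw_"+f,im)
    if crop: im=im[crop[1]:crop[3],crop[0]:crop[2]]
    if k!=1: im=cv2.resize(im,None,fx=k,fy=k,interpolation=cv2.INTER_CUBIC)
    cv2.imwrite("pics/"+f,im)
E
python3 - <<'E'
from h import *
snap("top","t1.png"); snap("side","s1.png")
for n in("top","side"): c,T=K(n); print(c["fx"],c["k1"],(-T[:3,:3].T@T[:3,3]).round(3))
s=env.observe(); print({k:np.round(s[k],3).tolist() for k in s})
E
```

```text
pics
399.9835287159152 -0.02771712044084308 [0.434 0.025 1.289]
520.7334085068982 0.027374856486065524 [0.394 1.042 0.908]
{'t': 0.1, 'joints': [67.69, 17.211, 87.175, 0.002, 75.672, -3.815], 'dq': [0.146, -0.12, -0.003, 0.002, 0.012, 0.03], 'joint_efforts': [0.001, -54.437, -36.238, -0.0, 0.003, -0.0], 'tool_pos': [0.174, 0.521, 0.231], 'ee_rot': [[-0.948, 0.317, -0.0], [0.317, 0.948, -0.001], [0.0, -0.001, -1.0]], 'force': [0.784, -0.83, 0.671], 'moment': [-0.024, 0.006, 0.013], 'grasp_force': 0.0, 'grip_width': 0.085}
```

View pics/t1.png

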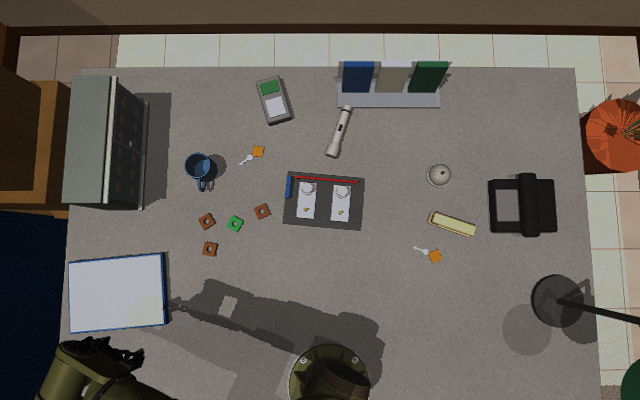

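View pics/s1.png

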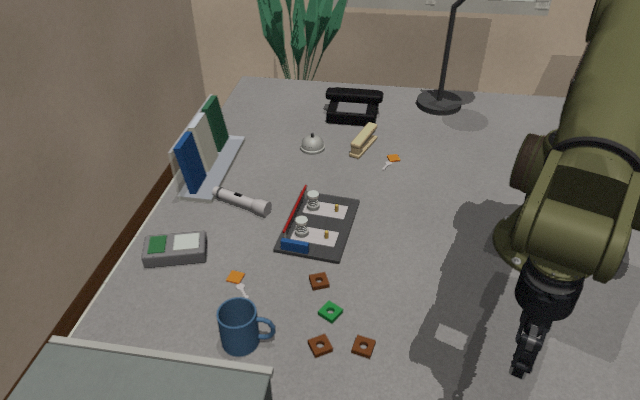

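The top view shows the tester around (325,200), with the blue block at its left (289,187), and the green fob at (235,224) among brown ones. I'll enlarge both views.

```bash
python3 - <<'E'
import cv2
a=cv2.imread("pics/raw_t1.png")[165:245,215:375]; cv2.imwrite("pics/t1c.png",cv2.resize(a,None,fx=5,fy=5,interpolation=cv2.INTER_CUBIC))
a=cv2.imread("pics/raw_s1.png")[180:330,260:380]; cv2.imwrite("pics/s1c.png",cv2.resize(a,None,fx=4,fy=4,interpolation=cv2.INTER_CUBIC))
E
```

```text
(no output)
```

View pics/t1c.png

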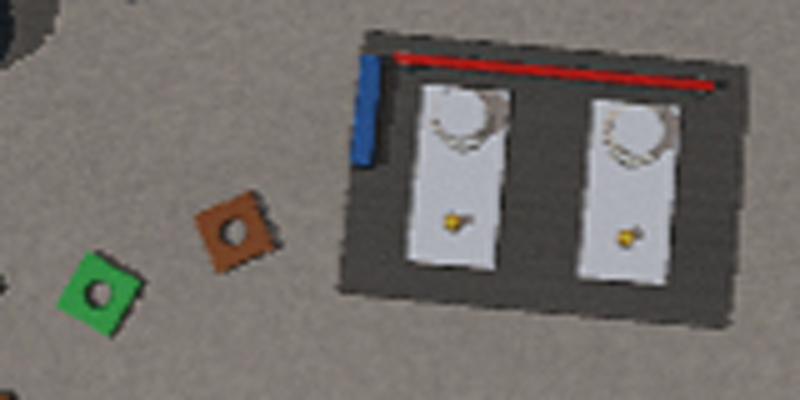

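View pics/s1c.png

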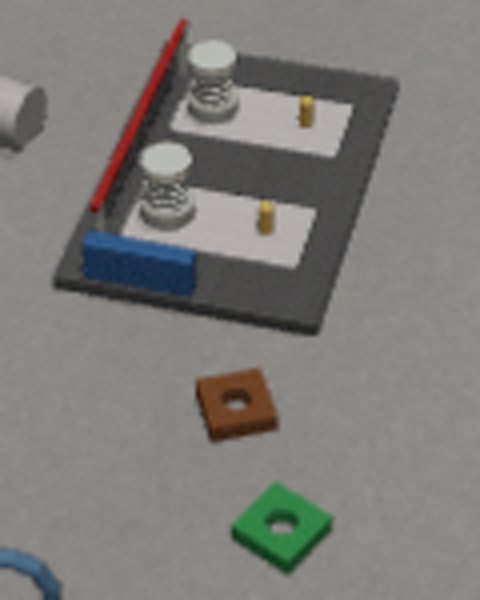

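```bash
cat > fit.py <<'E'
from h import *
from scipy.optimize import least_squares
T=lambda u,v:np.array([(u+.5)/5-.5+215,(v+.5)/5-.5+165])
S=lambda u,v:np.array([(u+.5)/4-.5+260,(v+.5)/4-.5+180])
# items: kind, local y etc.
obs=[("top","cap",1,T(465,112)),("top","cap",-1,T(637,131)),("top","peg",1,T(453,222)),("top","peg",-1,T(627,238)),
("top","bar",1,T(395,58)),("top","bar",-1,T(714,87)),
("side","cap",-1,S(212,54)),("side","cap",1,S(166,158)),("side","peg",-1,S(307,98)),("side","peg",1,S(266,203)),
("side","bar",-1,S(184,20)),("side","bar",1,S(96,207)),
("top","base",(1,1),T(365,30)),("top","base",(1,-1),T(748,66)),("top","base",(-1,-1),T(727,328)),("top","base",(-1,1),T(340,292)),
("side","base",(-1,-1),S(400,80)),("side","base",(-1,1),S(318,333)),("side","base",(1,1),S(53,285))]
def loc(k,a,h,bx):
    return {"cap":lambda:(0,55*a,62),"peg":lambda:(-65,55*a,38),"bar":lambda:(33,100*a,h*1000),"base":lambda:(bx*1000+85*a[0],125*a[1],12)}[k]()
def W(p,l):
    l=np.array(l)/1000; c,s=np.cos(p[2]),np.sin(p[2]); return [p[0]+c*l[0]-s*l[1],p[1]+s*l[0]+c*l[1],l[2]]
f=lambda p:np.concatenate([proj(n,W(p,loc(k,a,p[3],p[4])))-o for n,k,a,o in obs])
p0=[.55,0,0,.053,-.03]
r=least_squares(f,p0,loss="soft_l1",x_scale=[.1,.1,.1,.01,.01]); p=r.x
if __name__=="__main__":
    print(p, np.degrees(p[2]));
    for o,e in zip(obs,f(p).reshape(-1,2)): print(o[0],o[1],o[2],e.round(2))
    for n,l in (("cap1",(0,55,62)),("cap2",(0,-55,62)),("peg1",(-65,55,16)),("peg2",(-65,-55,16))): print(n,np.round(W(p,l),4))
    t=[(60,303),(97,250),(147,287),(112,338)]
    # top hole + outline of fob
    for nm,q in (("brown",T(235,232)),("green",T(99,293))): print(nm,atz("top",*q,.012).round(4))
    for q in [(58,303),(97,251),(143,287),(109,335)]: print("gt",atz("top",*T(*q),.012).round(4))
    for q in [(279,483),(332,523),(289,559),(232,526)]: print("gs",atz("side",*S(*q),.012).round(4))
    print("gs hole",atz("side",*S(283,522),.012).round(4))
    for q in [(236,399)]: print("brown s",atz("side",*S(*q),.012).round(4))
E
python3 fit.py
```

```text
[ 0.59790497  0.01264865 -0.09288415  0.05342904 -0.03021491] -5.321870024475728
top cap 1 [-0.72  0.37]
top cap -1 [ 0.28 -0.2 ]
top peg 1 [-0.05 -0.13]
top peg -1 [ 0.11 -0.12]
top bar 1 [ 0.08 -0.16]
top bar -1 [-0.02 -0.17]
side cap -1 [0.17 0.53]
side cap 1 [0.08 0.38]
side peg -1 [-0.02  0.4 ]
side peg 1 [0.15 0.67]
side bar -1 [-0.04  0.04]
side bar 1 [-0.31  0.03]
top base (1, 1) [-0.07  0.23]
top base (1, -1) [0.25 0.02]
top base (-1, -1) [0.29 0.2 ]
top base (-1, 1) [-0.52  0.19]
side base (-1, -1) [-0.08 -0.18]
side base (-1, 1) [ 0.15 -1.64]
side base (1, 1) [-0.26 -2.01]
cap1 [0.603  0.0674 0.062 ]
cap2 [ 0.5928 -0.0421  0.062 ]
peg1 [0.5383 0.0734 0.016 ]
peg2 [ 0.5281 -0.0361  0.016 ]
brown [0.5337 0.2138 0.012 ]
green [0.4948 0.3    0.012 ]
gt [0.4885 0.326  0.012 ]
gt [0.5216 0.3019 0.012 ]
gt [0.4986 0.2719 0.012 ]
gt [0.4681 0.2929 0.012 ]
gs [0.5001 0.2732 0.012 ]
gs [0.4673 0.2964 0.012 ]
gs [0.4869 0.3247 0.012 ]
gs [0.5209 0.3075 0.012 ]
gs hole [0.4938 0.3002 0.012 ]
brown s [0.5342 0.2146 0.012 ]
```

```bash
cat > go.py <<'E'
import sys
from h import *
def rep():
    s=env.observe(); R=np.array(s["ee_rot"])
    print("t",round(s["t"],2),"pos",np.round(s["tool_pos"],4),"yaw_y",np.degrees(np.arctan2(R[1,1],R[0,1])).round(1),"tilt",R[:,2].round(3),"F",np.round(s["force"],2),"w",round(s["grip_width"],4)); return s,R
s,R=rep()
if len(sys.argv)>3:
    d=np.array(list(map(float,sys.argv[1:4])))-s["tool_pos"]; print("tool delta",(R.T@d).round(4))
E
python3 go.py .603 .0674 .2
python3 -m pendant '[{"translation":[-0.0306,-0.0164,0],"spin":0},{"translation":[-0.0306,-0.0164,0],"spin":0},{"translation":[-0.0306,-0.0164,0],"spin":0},{"translation":[-0.0306,-0.0164,0],"spin":0},{"translation":[-0.0306,-0.0164,0],"spin":0},{"translation":[-0.0306,-0.0164,0],"spin":0},{"translation":[-0.0306,-0.0164,0],"spin":0},{"translation":[-0.0306,-0.0164,0],"spin":0}]' 0
python3 -m pendant '[{"translation":[-0.0306,-0.0164,0],"spin":0},{"translation":[-0.0306,-0.0164,0],"spin":0},{"translation":[-0.0306,-0.0164,0],"spin":0},{"translation":[-0.0306,-0.0164,0],"spin":0},{"translation":[-0.0306,-0.0164,0],"spin":0},{"translation":[-0.0306,-0.0164,0],"spin":0},{"translation":[-0.0306,-0.0164,0],"spin":0},{"translation":[0,0,0],"spin":-0.115}]'
python3 -m pendant '[{"translation":[0,0,0],"spin":-0.115},{"translation":[0,0,0],"spin":0},{"translation":[0,0,0],"spin":0},{"translation":[0,0,0],"spin":0}]'
python3 go.py .603 .0674 .08
```

```text
t 0.1 pos [0.1744 0.5214 0.2308] yaw_y 71.5 tilt [-0.    -0.001 -1.   ] F [ 0.78 -0.83  0.67] w 0.0854
tool delta [-0.5505 -0.2946  0.0311]
t: 0.77
tool_pos: [0.3658, 0.318, 0.2311]
ee_rot: [[-0.948, 0.317, -0.0], [0.317, 0.948, -0.0], [0.0, -0.0, -1.0]]
force: [-0.4, -0.0, -0.3]
grip_width: 0.0002
grasp_force: 0.0
t: 1.43
tool_pos: [0.5344, 0.1387, 0.2305]
ee_rot: [[-0.977, 0.212, -0.0], [0.212, 0.977, -0.001], [0.0, -0.001, -1.0]]
force: [-1.3, 0.5, -0.1]
grip_width: 0.0
grasp_force: 0.0
t: 1.77
tool_pos: [0.5315, 0.1429, 0.2312]
ee_rot: [[-0.995, 0.096, -0.0], [0.096, 0.995, -0.0], [0.0, -0.0, -1.0]]
force: [-0.0, -0.2, -0.2]
grip_width: 0.0005
grasp_force: 0.0
t 1.77 pos [0.5315 0.1429 0.2312] yaw_y 84.5 tilt [-0. -0. -1.] F [-0.01 -0.16 -0.2 ] w 0.0005
tool delta [-0.0784 -0.0683  0.1512]
```

Next I'll move above cap 1, descend to z=0.08, and take one side picture to check alignment.

```bash

python3 -m pendant '[{"translation":[-0.0261,-0.0228,0.02],"spin":0},{"translation":[-0.0261,-0.0228,0.02],"spin":0},{"translation":[-0.0262,-0.0227,0.02],"spin":0},{"translation":[0,0,0.025],"spin":0},{"translation":[0,0,0.025],"spin":0},{"translation":[0,0,0.02],"spin":0},{"translation":[0,0,0.015],"spin":0},{"translation":[0,0,0],"spin":0}]' >/dev/null
python3 -m pendant '[{"translation":[0,0,0],"spin":0},{"translation":[0,0,0],"spin":0}]' >/dev/null
python3 go.py .603 .0674 .066
python3 -c "
from h import *
snap('side','s2.png',(270,120,390,270),4)"
```

```text
t 2.6 pos [0.604  0.0677 0.0876] yaw_y 84.6 tilt [ 0.002  0.    -1.   ] F [ 0.18 -0.65  0.72] w 0.0004
tool delta [ 0.001  -0.0004  0.0216]
```

View pics/s2.png

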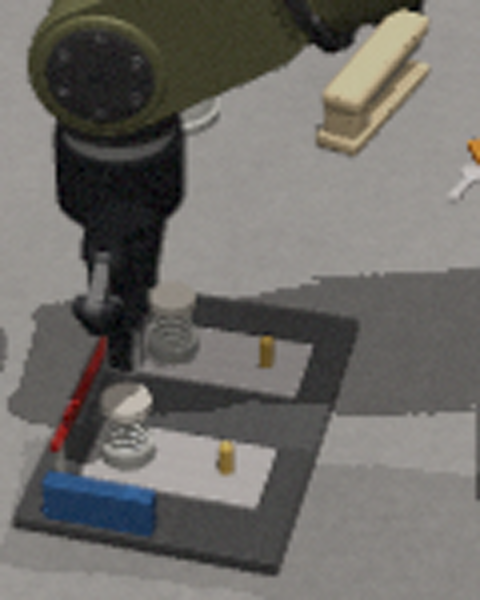

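The tip at (122,368) is above the near cap, which is at (127,400). I'll descend in small steps from here.

```bash

python3 -m pendant '[{"translation":[0.0005,0,0.006],"spin":0},{"translation":[0.0005,0,0.006],"spin":0},{"translation":[0,0,0.006],"spin":0},{"translation":[0,0,0.002],"spin":0},{"translation":[0,0,0],"spin":0},{"translation":[0,0,0],"spin":0},{"translation":[0,0,0],"spin":0}]' 
python3 -m pendant '[{"translation":[0,0,0.0005],"spin":0},{"translation":[0,0,0.0005],"spin":0},{"translation":[0,0,0.0005],"spin":0},{"translation":[0,0,0.0005],"spin":0},{"translation":[0,0,0.0005],"spin":0},{"translation":[0,0,0.0005],"spin":0},{"translation":[0,0,0.0],"spin":0},{"translation":[0,0,0.0],"spin":0}]' 
python3 go.py
```

```text
t: 3.23
tool_pos: [0.6026, 0.0675, 0.0665]
ee_rot: [[-0.996, 0.093, 0.0], [0.093, 0.996, 0.0], [-0.0, 0.0, -1.0]]
force: [-0.0, 0.2, 0.5]
grip_width: 0.0001
grasp_force: 0.0
t: 3.9
tool_pos: [0.6024, 0.0675, 0.0632]
ee_rot: [[-0.996, 0.093, -0.0], [0.093, 0.996, -0.0], [0.0, -0.0, -1.0]]
force: [-0.3, -0.6, 0.1]
grip_width: -0.0002
grasp_force: 0.0
t 3.9 pos [0.6024 0.0675 0.0632] yaw_y 84.7 tilt [-0. -0. -1.] F [-0.31 -0.61  0.05] w -0.0002
```

```bash

python3 -m pendant '[{"translation":[0,0,0.0005],"spin":0},{"translation":[0,0,0.0005],"spin":0},{"translation":[0,0,0.0005],"spin":0},{"translation":[0,0,0.0005],"spin":0},{"translation":[0,0,0.0005],"spin":0},{"translation":[0,0,0.0],"spin":0},{"translation":[0,0,0.0],"spin":0}]' | grep -E "pos|for"
python3 -m pendant '[{"translation":[0,0,0.0005],"spin":0},{"translation":[0,0,0.0005],"spin":0},{"translation":[0,0,0.0],"spin":0},{"translation":[0,0,0.0],"spin":0}]' | grep -E "pos|for"
```

```text
tool_pos: [0.6025, 0.0675, 0.0611]
force: [-2.3, -0.3, 5.3]
grasp_force: 2.7
tool_pos: [0.6025, 0.0675, 0.0603]
force: [-2.7, -0.7, 8.0]
grasp_force: 3.9
```

```bash

python3 -m pendant '[{"translation":[0,0,0.0005],"spin":0},{"translation":[0,0,0.0005],"spin":0},{"translation":[0,0,0.0],"spin":0},{"translation":[0,0,0.0],"spin":0}]' | grep -E "pos|for"
python3 -m pendant '[{"translation":[0,0,0.0005],"spin":0},{"translation":[0,0,0.0],"spin":0},{"translation":[0,0,0.0],"spin":0}]' | grep -E "pos|for"
```

```text
tool_pos: [0.6026, 0.0675, 0.0595]
force: [-4.7, -0.3, 9.8]
grasp_force: 5.0
tool_pos: [0.6026, 0.0675, 0.0592]
force: [-6.6, -0.6, 12.3]
grasp_force: 5.6
```

```bash

python3 -m pendant '[{"translation":[0.0005,0,0.0002],"spin":0},{"translation":[0,0,0],"spin":0},{"translation":[0,0,0.0],"spin":0}]' | grep -E "pos|for"
```

```text
tool_pos: [0.6025, 0.0675, 0.0592]
force: [-3.0, -0.6, 11.4]
grasp_force: 5.5
```

```bash

python3 -m pendant '[{"translation":[0.0003,0,0.0004],"spin":0},{"translation":[0,0,0],"spin":0},{"translation":[0,0,0.0],"spin":0}]' | grep -E "pos|for"
python3 -m pendant '[{"translation":[0.0,0,0.0003],"spin":0},{"translation":[0,0,0],"spin":0},{"translation":[0,0,0.0],"spin":0}]' | grep -E "pos|for"
```

```text
tool_pos: [0.6025, 0.0675, 0.059]
force: [-1.4, -1.2, 11.2]
grasp_force: 5.8
tool_pos: [0.6025, 0.0675, 0.0588]
force: [-1.4, -0.9, 11.4]
grasp_force: 6.2
```

```bash

python3 -m pendant '[{"translation":[0.0,0,0.0005],"spin":0},{"translation":[0,0,0.0003],"spin":0},{"translation":[0,0,0.0],"spin":0}]' | grep -E "pos|for"
python3 -m pendant '[{"translation":[0.0002,0,0.0003],"spin":0},{"translation":[0,0,0],"spin":0},{"translation":[0,0,0.0],"spin":0}]' | grep -E "pos|for"
```

```text
tool_pos: [0.6025, 0.0675, 0.0581]
force: [-3.3, -0.7, 13.9]
grasp_force: 7.1
tool_pos: [0.6025, 0.0675, 0.058]
force: [-1.8, -1.1, 14.4]
grasp_force: 7.3
```

14.4 N at 4 mm travel makes this spring over-stiff. I'll hold a second, then let it up and go to the other spring.

```bash

python3 -m pendant '[{"translation":[0,0,0],"spin":0},{"translation":[0,0,0],"spin":0},{"translation":[0,0,0],"spin":0},{"translation":[0,0,0],"spin":0},{"translation":[0,0,0],"spin":0},{"translation":[0,0,0],"spin":0},{"translation":[0,0,0],"spin":0},{"translation":[0,0,0],"spin":0}]' | grep -E "pos|for"
python3 -m pendant '[{"translation":[0,0,0],"spin":0},{"translation":[0,0,0],"spin":0},{"translation":[0,0,0],"spin":0},{"translation":[0,0,0],"spin":0},{"translation":[0,0,-0.001],"spin":0},{"translation":[0,0,-0.001],"spin":0},{"translation":[0,0,-0.002],"spin":0},{"translation":[0,0,-0.004],"spin":0}]' | grep -E "pos|for"
python3 -m pendant '[{"translation":[0,0,-0.01],"spin":0},{"translation":[0,0,-0.01],"spin":0},{"translation":[0,0,0],"spin":0},{"translation":[0,0,0],"spin":0}]' | grep -E "pos|for"
python3 go.py .5928 -.0421 .085
```

```text
tool_pos: [0.6025, 0.0675, 0.0581]
force: [-2.6, -1.1, 14.3]
grasp_force: 7.3
tool_pos: [0.6017, 0.0675, 0.0645]
force: [-0.1, 0.3, -0.9]
grasp_force: 0.0
tool_pos: [0.6017, 0.0676, 0.085]
force: [-0.1, 0.4, 0.7]
grasp_force: 0.0
t 8.32 pos [0.6017 0.0676 0.085 ] yaw_y 84.7 tilt [ 0.001  0.    -1.   ] F [-0.14  0.45  0.67] w -0.0003
tool delta [-0.0013 -0.1101  0.    ]
```

```bash

python3 -m pendant '[{"translation":[-0.0013,-0.0275,0],"spin":0},{"translation":[0,-0.0275,0],"spin":0},{"translation":[0,-0.0275,0],"spin":0},{"translation":[0,-0.0275,0],"spin":0},{"translation":[0,0,0],"spin":0},{"translation":[0,0,0.008],"spin":0},{"translation":[0,0,0.008],"spin":0},{"translation":[0,0,0],"spin":0}]' | grep -E "pos|for"
python3 -m pendant '[{"translation":[0,0,0],"spin":0},{"translation":[0,0,0],"spin":0},{"translation":[0,0,0],"spin":0}]' | grep -E "pos|for"
python3 go.py .5928 -.0421 .063
```

```text
tool_pos: [0.5916, -0.041, 0.0658]
force: [-0.4, -0.4, -0.0]
grasp_force: 0.0
tool_pos: [0.5927, -0.0415, 0.0684]
force: [0.2, -1.0, -1.0]
grasp_force: 0.0
t 9.23 pos [ 0.5927 -0.0415  0.0684] yaw_y 84.7 tilt [ 0. -0. -1.] F [ 0.24 -1.   -1.03] w 0.0
tool delta [-0.0001 -0.0006  0.0054]
```

```bash

python3 -m pendant '[{"translation":[0,0,0.001],"spin":0},{"translation":[0,0,0.001],"spin":0},{"translation":[0,0,0.001],"spin":0},{"translation":[0,0,0.001],"spin":0},{"translation":[0,0,0.001],"spin":0},{"translation":[0,0,0.001],"spin":0},{"translation":[0,0,0.001],"spin":0},{"translation":[0,0,0],"spin":0}]' | grep -E "pos|for"
python3 -m pendant '[{"translation":[0,0,0.0005],"spin":0},{"translation":[0,0,0.0005],"spin":0},{"translation":[0,0,0.0005],"spin":0},{"translation":[0,0,0],"spin":0},{"translation":[0,0,0],"spin":0}]' | grep -E "pos|for"
```

```text
tool_pos: [0.5926, -0.0421, 0.0613]
force: [-0.5, 0.3, 1.8]
grasp_force: 1.0
tool_pos: [0.5926, -0.0421, 0.0598]
force: [-2.0, 0.0, 2.3]
grasp_force: 1.6
```

```bash

python3 -m pendant '[{"translation":[0,0,0.0007],"spin":0},{"translation":[0,0,0.0007],"spin":0},{"translation":[0,0,0.0007],"spin":0},{"translation":[0,0,0.0007],"spin":0},{"translation":[0,0,0.0007],"spin":0},{"translation":[0,0,0],"spin":0},{"translation":[0,0,0],"spin":0}]' | grep -E "pos|for"
python3 -m pendant '[{"translation":[0.0005,0,0.0005],"spin":0},{"translation":[0,0,0.0005],"spin":0},{"translation":[0,0,0.0005],"spin":0},{"translation":[0,0,0],"spin":0},{"translation":[0,0,0],"spin":0}]' | grep -E "pos|for"
```

```text
tool_pos: [0.5926, -0.0421, 0.0564]
force: [-3.5, -0.6, 6.9]
grasp_force: 3.0
tool_pos: [0.5926, -0.0421, 0.0553]
force: [-0.5, 0.2, 6.1]
grasp_force: 3.5
```

```bash

python3 -m pendant '[{"translation":[0,0,0.0005],"spin":0},{"translation":[0,0,0.0005],"spin":0},{"translation":[0,0,0.0005],"spin":0},{"translation":[0,0,0.0004],"spin":0},{"translation":[0,0,0],"spin":0},{"translation":[0,0,0],"spin":0}]' | grep -E "pos|for"
python3 -c "
from h import *
snap('side','s3.png',(280,175,370,265),6)
from fit import p,W
for l in ((33,-55,53),(0,-55,53),(33,-100,53),(33,100,53),(0,-71,53)): print(l,((proj('side',W(p,l))+.5-[280,175])*6).round())"
```

```text
tool_pos: [0.5926, -0.0421, 0.0535]
force: [-1.2, -0.2, 8.8]
grasp_force: 4.2
(33, -55, 53) [129. 120.]
(0, -55, 53) [200. 131.]
(33, -100, 53) [157.  62.]
(33, 100, 53) [ 23. 342.]
(0, -71, 53) [209. 110.]
```

View pics/s3.png

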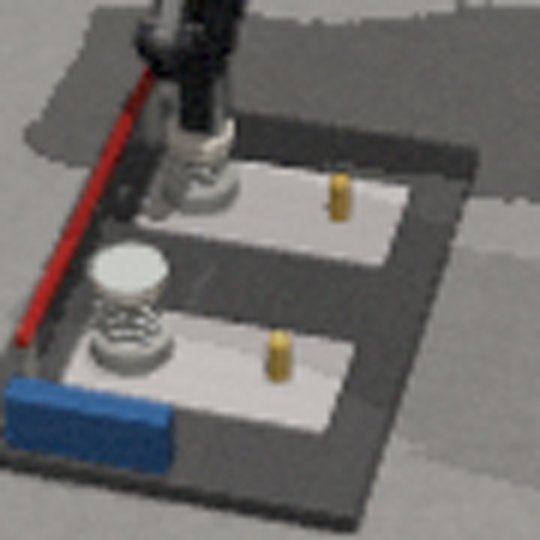

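The pressed cap (centre about (201,128)) and the bar end (23,340) agree with the model for a height near 53 mm. I'll go 0.5 mm deeper for the middle of the band, hold, and let it up.

```bash

python3 -m pendant '[{"translation":[0,0,0.0005],"spin":0},{"translation":[0,0,0],"spin":0},{"translation":[0,0,0],"spin":0},{"translation":[0,0,0],"spin":0},{"translation":[0,0,0],"spin":0},{"translation":[0,0,0],"spin":0},{"translation":[0,0,0],"spin":0},{"translation":[0,0,0],"spin":0}]' | grep -E "pos|for"
python3 -m pendant '[{"translation":[0,0,0],"spin":0},{"translation":[0,0,0],"spin":0},{"translation":[0,0,0],"spin":0},{"translation":[0,0,0],"spin":0},{"translation":[0,0,0],"spin":0},{"translation":[0,0,0],"spin":0},{"translation":[0,0,0],"spin":0}]' | grep -E "pos|for"
python3 -m pendant '[{"translation":[0,0,-0.002],"spin":0},{"translation":[0,0,-0.003],"spin":0},{"translation":[0,0,-0.004],"spin":0},{"translation":[0,0,-0.01],"spin":0},{"translation":[0,0,-0.03],"spin":0},{"translation":[0,0,-0.04],"spin":0},{"translation":[0,0,-0.03],"spin":0},{"translation":[0,0,0],"spin":0}]' | grep -E "pos|for"
python3 go.py .4945 .3 .16
```

```text
tool_pos: [0.5926, -0.0421, 0.0531]
force: [-1.3, 0.1, 8.6]
grasp_force: 4.4
tool_pos: [0.5926, -0.0421, 0.0531]
force: [-2.5, -0.7, 8.9]
grasp_force: 4.4
tool_pos: [0.5941, -0.0422, 0.1784]
force: [0.2, -0.4, 1.3]
grasp_force: 0.0
t 13.78 pos [ 0.5941 -0.0422  0.1784] yaw_y 84.7 tilt [ 0.009 -0.001 -1.   ] F [ 0.22 -0.42  1.3 ] w -0.0002
tool delta [0.1311 0.3315 0.0171]
```

```bash

python3 -m pendant '[{"translation":[0.0131,0.0331,0],"spin":0},{"translation":[0.0131,0.0331,0],"spin":0},{"translation":[0.0131,0.0331,0],"spin":0},{"translation":[0.0131,0.0331,0],"spin":0},{"translation":[0.0131,0.0331,0],"spin":0},{"translation":[0.0131,0.0331,0],"spin":0},{"translation":[0.0131,0.0331,0],"spin":0},{"translation":[0.0131,0.0331,0],"spin":0}]' 0.06 >/dev/null
python3 -m pendant '[{"translation":[0.0131,0.0331,0],"spin":0},{"translation":[0.0131,0.0331,0],"spin":0},{"translation":[0,0,0],"spin":0.109},{"translation":[0,0,0],"spin":0.109},{"translation":[0,0,0],"spin":0.109},{"translation":[0,0,0],"spin":0.109},{"translation":[0,0,0],"spin":0.109},{"translation":[0,0,0],"spin":0}]' >/dev/null
python3 -m pendant '[{"translation":[0,0,0.03],"spin":0},{"translation":[0,0,0.03],"spin":0},{"translation":[0,0,0.03],"spin":0},{"translation":[0,0,0],"spin":0},{"translation":[0,0,0],"spin":0},{"translation":[0,0,0],"spin":0}]' >/dev/null
python3 go.py .4945 .3 .003
```

```text
t 15.62 pos [0.493  0.3001 0.0832] yaw_y 53.5 tilt [ 0.002  0.001 -1.   ] F [ 0.43 -0.17  0.42] w 0.06
tool delta [-0.0012  0.0007  0.0802]
```

```bash

python3 -m pendant '[{"translation":[-0.0012,0.0007,0.02],"spin":0},{"translation":[0,0,0.02],"spin":0},{"translation":[0,0,0.01],"spin":0},{"translation":[0,0,0],"spin":0},{"translation":[0,0,0],"spin":0},{"translation":[0,0,0],"spin":0}]' >/dev/null
python3 go.py .4945 .3 .003
python3 -c "
from h import *
snap('side','s4.png',(290,230,410,350),5)"
```

```text
t 16.12 pos [0.4945 0.3    0.0331] yaw_y 53.5 tilt [ 0.002  0.001 -1.   ] F [-0.83 -0.11 -0.51] w 0.0601
tool delta [ 0.     -0.      0.0301]
```

View pics/s4.png

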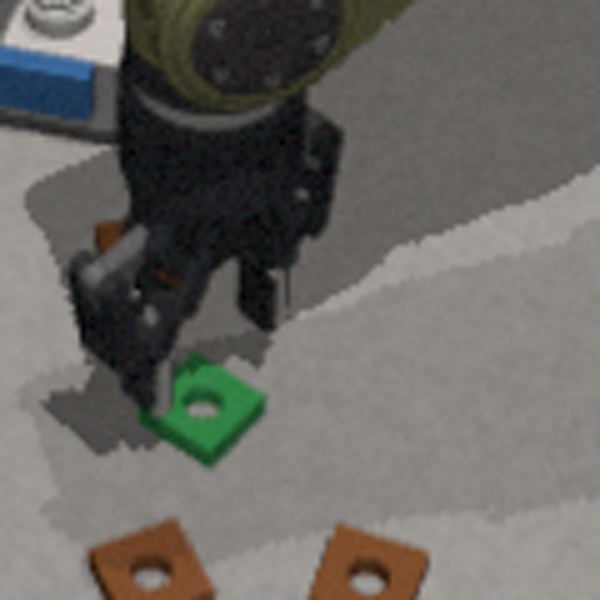

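The fingers at (155,400) and (265,320) straddle the fob, whose hole is at (203,403). I'll descend and close.

```bash

python3 -m pendant '[{"translation":[0,0,0.01],"spin":0},{"translation":[0,0,0.01],"spin":0},{"translation":[0,0,0.007],"spin":0},{"translation":[0,0,0.003],"spin":0},{"translation":[0,0,0],"spin":0},{"translation":[0,0,0],"spin":0}]'
python3 -m pendant '[{"translation":[0,0,0],"spin":0},{"translation":[0,0,0],"spin":0},{"translation":[0,0,0],"spin":0},{"translation":[0,0,0],"spin":0},{"translation":[0,0,0],"spin":0},{"translation":[0,0,0],"spin":0},{"translation":[0,0,0],"spin":0},{"translation":[0,0,0],"spin":0}]' 0.03
python3 go.py
```

```text
t: 16.67
tool_pos: [0.4936, 0.2995, 0.0011]
ee_rot: [[-0.803, 0.595, -0.0], [0.595, 0.803, -0.0], [0.0, -0.0, -1.0]]
force: [-0.3, 0.0, 0.5]
grip_width: 0.0601
grasp_force: 0.0
t: 17.33
tool_pos: [0.4941, 0.2998, 0.0023]
ee_rot: [[-0.803, 0.595, 0.001], [0.595, 0.803, 0.001], [-0.001, 0.001, -1.0]]
force: [-1.2, -0.1, 5.6]
grip_width: 0.0388
grasp_force: 59.4
t 17.33 pos [0.4941 0.2998 0.0023] yaw_y 53.5 tilt [ 0.001  0.001 -1.   ] F [-1.24 -0.09  5.62] w 0.0388
```

```bash

python3 -m pendant '[{"translation":[0,0,-0.01],"spin":0},{"translation":[0,0,-0.02],"spin":0},{"translation":[0,0,-0.03],"spin":0},{"translation":[0,0,-0.03],"spin":0},{"translation":[0,0,-0.02],"spin":0},{"translation":[0,0,0],"spin":-0.109},{"translation":[0,0,0],"spin":-0.109},{"translation":[0,0,0],"spin":-0.109}]' | grep -E "for|width"
python3 -m pendant '[{"translation":[0,0,0],"spin":-0.109},{"translation":[0,0,0],"spin":-0.109},{"translation":[0,0,0],"spin":0},{"translation":[0,0,0],"spin":0},{"translation":[0,0,0],"spin":0}]' | grep -E "for|width"
python3 go.py .5281 -.0361 .11
```

```text
force: [0.8, 0.6, -1.1]
grip_width: 0.0387
grasp_force: 59.6
force: [0.4, 0.2, -0.0]
grip_width: 0.0388
grasp_force: 59.6
t 18.42 pos [0.4937 0.2996 0.1117] yaw_y 84.5 tilt [ 0.  0. -1.] F [ 0.35  0.16 -0.05] w 0.0388
tool delta [-0.0666 -0.3308  0.0017]
```

```bash

python3 -m pendant '[{"translation":[-0.0055,-0.0275,0],"spin":0},{"translation":[-0.0055,-0.0275,0],"spin":0},{"translation":[-0.0055,-0.0275,0],"spin":0},{"translation":[-0.0055,-0.0275,0],"spin":0},{"translation":[-0.0055,-0.0275,0],"spin":0},{"translation":[-0.0055,-0.0275,0],"spin":0},{"translation":[-0.0055,-0.0275,0],"spin":0},{"translation":[-0.0055,-0.0275,0],"spin":0}]' | grep -E "width"
python3 -m pendant '[{"translation":[-0.0055,-0.0275,0],"spin":0},{"translation":[-0.0055,-0.0275,0],"spin":0},{"translation":[-0.0055,-0.0275,0],"spin":0},{"translation":[-0.0055,-0.0275,0],"spin":0},{"translation":[0,0,0.02],"spin":0},{"translation":[0,0,0.02],"spin":0},{"translation":[0,0,0],"spin":0},{"translation":[0,0,0],"spin":0}]' | grep -E "width"
python3 -m pendant '[{"translation":[0,0,0],"spin":0},{"translation":[0,0,0],"spin":0}]' | grep -E "width"
python3 go.py .5281 -.0361 .045
```

```text
grip_width: 0.0386
grip_width: 0.0384
grip_width: 0.0385
t 19.92 pos [ 0.5294 -0.0349  0.0727] yaw_y 84.7 tilt [ 0.002 -0.    -1.   ] F [ 0.95  1.   -0.16] w 0.0385
tool delta [ 0.0013 -0.0013  0.0277]
```

```bash

python3 -m pendant '[{"translation":[0.0013,-0.0013,0.012],"spin":0},{"translation":[0,0,0.01],"spin":0},{"translation":[0,0,0.006],"spin":0},{"translation":[0,0,0],"spin":0},{"translation":[0,0,0],"spin":0},{"translation":[0,0,0],"spin":0}]' | grep -E "width|force"
python3 go.py .5281 -.0361 .045
python3 -c "
from h import *
snap('side','s5.png',(290,160,390,260),6)
s=env.observe(); x,y,z=s['tool_pos']
for q in ((x,y,z+.0097),(.5281,-.0361,.039),(.5281,-.0361,.016)): print(((proj('side',q)+.5-[290,160])*6).round())"
```

```text
force: [-0.1, 0.0, -0.7]
grip_width: 0.0384
grasp_force: 59.7
t 20.42 pos [ 0.5277 -0.0363  0.0438] yaw_y 84.7 tilt [ 0.001 -0.    -1.   ] F [-0.13  0.02 -0.71] w 0.0384
tool delta [-0.0004  0.0002 -0.0012]
[283. 242.]
[281. 268.]
[280. 308.]
```

View pics/s5.png

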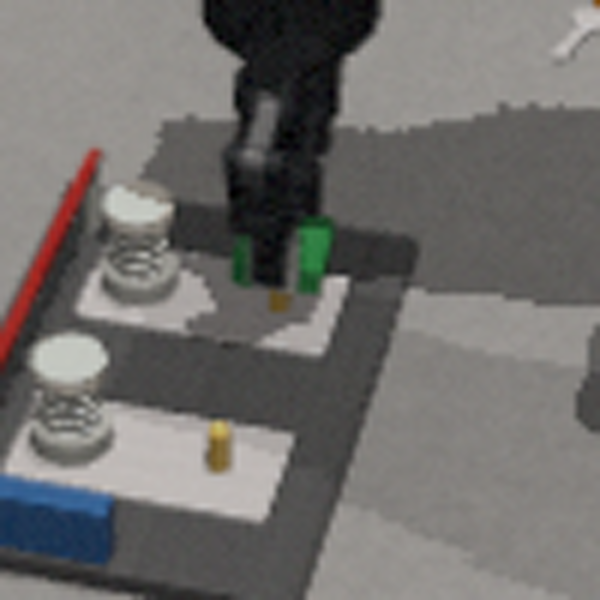

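The peg shows at (280,300) under the fob, whose edges at x 233–332 centre on 282, so they're aligned. I'll lower it, checking the force part-way.

```bash

python3 -m pendant '[{"translation":[-0.0004,0.0002,0.002],"spin":0},{"translation":[0,0,0.002],"spin":0},{"translation":[0,0,0.002],"spin":0},{"translation":[0,0,0.002],"spin":0},{"translation":[0,0,0.002],"spin":0},{"translation":[0,0,0],"spin":0},{"translation":[0,0,0],"spin":0}]' | grep -E "width|for|pos"
```

```text
tool_pos: [0.5278, -0.0362, 0.0332]
force: [0.4, -0.1, -0.2]
grip_width: 0.0387
grasp_force: 59.7
```

```bash

python3 -m pendant '[{"translation":[0,0,0.002],"spin":0},{"translation":[0,0,0.002],"spin":0},{"translation":[0,0,0.002],"spin":0},{"translation":[0,0,0.002],"spin":0},{"translation":[0,0,0.002],"spin":0},{"translation":[0,0,0.002],"spin":0},{"translation":[0,0,0],"spin":0},{"translation":[0,0,0]  ,"spin":0}]' | grep -E "width|for|pos"
python3 -m pendant '[{"translation":[0,0,0.001],"spin":0},{"translation":[0,0,0.001],"spin":0},{"translation":[0,0,0],"spin":0},{"translation":[0,0,0],"spin":0}]' | grep -E "width|for|pos"
```

```text
tool_pos: [0.5278, -0.0361, 0.0213]
force: [-0.2, 1.0, -1.3]
grip_width: 0.0383
grasp_force: 59.7
tool_pos: [0.5278, -0.0361, 0.0194]
force: [0.7, 0.1, -0.6]
grip_width: 0.0384
grasp_force: 59.7
```

```bash

python3 -m pendant '[{"translation":[0,0,0.0008],"spin":0},{"translation":[0,0,0],"spin":0},{"translation":[0,0,0],"spin":0}]' | grep -E "width|for|pos"
python3 -m pendant '[{"translation":[0,0,0],"spin":0},{"translation":[0,0,0],"spin":0},{"translation":[0,0,0],"spin":0},{"translation":[0,0,0],"spin":0},{"translation":[0,0,0],"spin":0},{"translation":[0,0,0],"spin":0}]' 0.058| grep -E "width|for|pos"
python3 -m pendant '[{"translation":[0,0,-0.005],"spin":0},{"translation":[0,0,-0.01],"spin":0},{"translation":[0,0,-0.03],"spin":0},{"translation":[0,0,-0.04],"spin":0},{"translation":[0,0,-0.04],"spin":0},{"translation":[0,0,-0.03],"spin":0},{"translation":[0,0,0],"spin":0},{"translation":[0,0,0],"spin":0}]' | grep -E "width|for|pos"
python3 -c "
from h import *
snap('side','s6.png',(290,160,390,260),6)"
```

```text
tool_pos: [0.5278, -0.0361, 0.0185]
force: [1.1, 0.5, -0.4]
grip_width: 0.0388
grasp_force: 59.7
tool_pos: [0.5278, -0.0362, 0.0186]
force: [-0.3, 1.1, -0.5]
grip_width: 0.0575
grasp_force: 0.0
tool_pos: [0.5284, -0.0362, 0.1759]
force: [0.2, 0.4, 0.1]
grip_width: 0.0584
grasp_force: 0.0
```

View pics/s6.png

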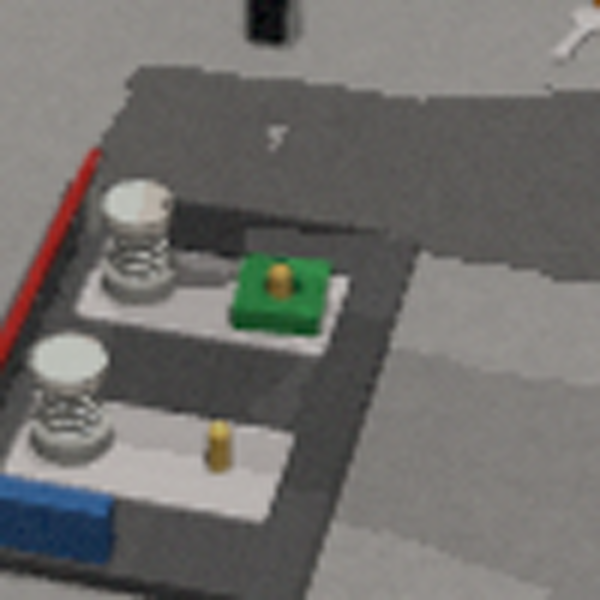

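The green fob lies flat on the far strip, with its peg coming up through the hole at (280,280). Both caps are up and the gripper is clear, so I'm handing in.

```bash
python3 -c "
from plant import env
print(env.sign_off())"
```

```text
the job is handed in; nothing more can be done
None
```

The job is handed in (no verdict came back): the spring by the blue block is over-stiff (about 14.4 N after 4 mm, short of the bar), the other reached bar height at about 9 N, and the green fob lies flat over that one's peg.

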